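Timer off, then hold the centrifuge lid half open

ROBOT

A 7-joint arm with a two-finger parallel gripper is mounted at the origin on the work surface. World frame = base frame: x ahead of the robot, y to its left, z up, the work surface at z = 0. Lengths are in mm, angles in rad, forces in N, time in s.
With the tool pointing down it reaches from about 400 to 875 mm from the base axis. Payload 6.5 kg.
Tool frame: the origin (TCP) lies midway between the tips of the shut fingers; the grasp point (between the pads) lies 19 mm behind it; z points along the fingers, y is the line along which they close (so a half turn about z gives the same grasp; the last joint's range is limited). The gripper opens to 85 mm and grips with 20 to 120 N. Pads are 22 mm wide; open, the fingers measure 114 mm over their backs; the gripper's body (76 mm by 85 mm) begins 54 mm behind the grasp point. The pads swing forward as they close: fully open they stand 13 mm farther back than shut.
Start: joints at [1.048, 0.536, -0.004, 1.538, 0.003, 1.067, -0.071], TCP at [286.696, -583.349, 231.29] pointing down, gripper open.
Joint ranges: [-2.7, 2.7], [-0.37, 2.16], [-1.27, 1.26], [0.24, 2.4], [-1.31, 4.45], [0.19, 1.91], [-2.76, 2.76]. Speed limits (rad/s): [2.39, 2.39, 3.14, 3.14, 3.14, 3.14, 3.14].

INTERFACE

Orientations are given as a 3x3 rotation matrix whose columns are the frame's x, y, z axes.
In Python, from bench import arm, eoat, kinematics, status, vision gives the robot as it stands. The module is installed in compiled form; this text tells all that it offers. Calls block until the motion is done:
- arm.movep(position, orientation): joint-space move of the TCP to a pose.
- arm.line_to(position, vel=150, attitude=None, stop_force=None): straight line of the TCP; attitude=None keeps the orientation; vel is the mean speed in mm/s. With stop_force (N) it stops when the force on the tool has changed by that much, and returns True; else False.
- arm.set_joints(angles): joint-space move.
- eoat.gripper_to(opening, force=None): finger opening in mm; force is the grip in N (None keeps the last); returns when the fingers have stopped.
- arm.sleep(seconds).
- kinematics.solve_ik(position, orientation): joint angles nearest the present ones, or None.
- status.get_state(): the state.
- vision.grab_frame(name): name is "scene" or "top" or "wrist"; returns a dict with "img" (384x512x3 uint8, red, green, blue), "K" (3x3 intrinsics, pixels), "view" (4x4, takes a point from world to camera coordinates). Camera axes: x right, y up, looking along -z (the intrinsics and any distortion apply to the point x, -y, -z); pixel columns grow to the right and rows downward; lengths in mm; the calibration is good to about 2 mm. A picture is of the moment at which its call begins. There is no depth.
A pose or a line that the arm cannot do raises arm.PlanningError and nothing moves.
- arm.job_done(): hands the job in; it is judged then, once.
Trained networks look in the newest picture that a camera, given by its name, has taken for a name from the list of things; names that differ only in an ending like _2 or _b are one class to them, and where a whole thing is asked for, a point or a joint stands for the part that bears it (a point fixed in the world has none). Each returns a list of dicts, best first, with "confidence" (0 to 1); they miss things now and then, are a little off and sometimes report something else, mostly with a low value. They report only what shows in the picture. A call takes as long as a camera call.
- vision.trace(camera, thing): "mask" (384x512 bool, what is visible of it) and "bbox" ([left, top, width, height] in pixels, round what is visible of it).
The state is a dict: "time_s": time; "q": joint angles; "dq": joint speeds; "joint_efforts": joint torques, N m; "tool_pos": TCP position; "ee_rot": TCP orientation; "contact_force": force on the tool from outside, world axes, zero at the start; "torque": the same for the moment, N m; "width": finger opening in mm; "grasp_force": force on a finger pad.
Only numpy, scipy, OpenCV 4.12 (cv2) and the standard library are available. Lean on these libraries where they do the work, as an engineer would, in place of code of your own. Each camera call takes 0.05 s, during which the arm holds its last target. There are 200 camera calls.

TASK

The spin is over: on the bench centrifuge, turn the timer (the right-hand of the two pointer knobs as you face the sloping panel) back so that its pointer is on the long zero mark, and only then lift the lid, which has a bow handle at its front, half open to 45 degrees, so that I can get at the tubes. Its stay is gone and it falls shut if let go, so do not let it drop, and leave the speed knob (the left-hand one) and everything else on the bench as they are. Finish while still holding the lid at 45 degrees; do not let go.

Things in the scene. Friction and masses are not known exactly. Their poses are not given: they have to be found in the camera images.
- centrifuge: compact bench centrifuge, off-white, 290 mm wide (y), 355 deep (x), fixed. Origin: centre of its underside; z up, x from the operator's side to the back, y to the operator's left. Its front is a grey panel rising from 92 mm high at x = -180 to 125 mm at x = -75 (slope 0.305 rad, outward normal (-0.3, 0, 0.954) here); behind it the flat top, 125 mm high, carries the lid.
- lid (a joint): lid angle, rad: 0 shut (start), grows as the front edge is lifted (45 degrees = 0.785), stop at 1.75. Flat off-white panel 215 mm deep, 262 wide, 34 thick, 0.4 to 0.75 kg, its top 160 mm above the bench when shut, not latched. Hinge axis: along the centrifuge's y through x = 150, z = 132 mm of its frame. No stay: below 90 degrees it falls shut if let go. Lifting at the handle takes 2 to 4 N.
- lid_handle (a point): middle of the lid's bow handle: steel bar 12 mm in diameter, 76 long, along the centrifuge's y, on two 12 mm arms at its ends that hold its axis 42 mm in front of the lid's edge. Lid shut: at x -117, y 0, z 148 mm in the centrifuge's frame, 36 mm above the panel, free above and below. Turns with the lid: 267 mm in front of and 16 mm above the hinge axis when shut.
- timer (a joint): angle of the timer knob, rad: 0 with its pointer on the long zero mark, positive clockwise from there as the operator sees it (towards his right); starts at 0.6 to 1.3. No click or stop at zero: it can be turned past it, to -1.1. Stays where it is left (friction 0.03 N m).
- timer_grip (a point): fixed point on the timer knob's axis, 26 mm above the panel, where to grip. The axis is square to the panel and meets it at x -130, y -100, z 108 mm (speed knob, alike: y +100). Black knob: skirt 42 mm in diameter, 6 high; across it a bar grip 40 long, 12 thick, its top 30 mm above the panel. A white line on top and end of one half of the bar is the pointer.
- timer_pointer (a point): end of the timer's pointer: on the bar's axis 20 mm out from the knob's axis, 26 mm above the panel; turns with the knob.
- timer_mark (a point): middle of the timer dial's zero mark: the one long, broad white mark (15 x 3.5 mm), straight up the slope from the knob's axis, towards the lid; the dial's other marks are short and thin.
- speed_pointer (a point): end of the pointer of the speed knob, the left-hand one, built like the timer; must not be turned.
- tube_rack: loose white rack 100 x 130 mm with tubes, 120 mm high, left of the centrifuge; origin under its middle
- reagent_bottle: loose amber bottle, 56 mm in diameter, 120 mm high; origin under its middle
- beaker: loose clear beaker, 68 mm in diameter, 85 mm high; origin under its middle
- specimen_jar: loose clear jar with white cap, 60 mm in diameter, 75 mm high; origin under its middle
- well_plate: loose flat well plate 85 x 127 x 14 mm, in front of the centrifuge; origin under its middle
- tip_box: loose grey box with clear cover, 87 x 122 x 60 mm, right of the centrifuge; origin under its middle
- pipette: loose hand pipette lying on the bench, 230 mm long, 24 mm high, left of the centrifuge; origin under the body near its middle
- lid_hinge (a point): middle of the lid's hinge axis, at x 150, y 0, z 132 mm in the centrifuge's frame; the axis runs along the centrifuge's y.

How it is judged:
By the outcome, as a careful person would: the job done as asked, in the order asked, and still so for the second after the job is handed in, while the arm keeps its last pose, push and grip.
It also fails if it takes over 51 s, if anything falls off the work surface, if the arm or the gripper's body presses on something with over 40 N, if the wrist force passes 120 N, or if a joint passes its speed limit or range.

## Working session

There is one attempt and no reset: what is moved stays moved. The work goes in short steps, each a Python script; the robot and the scene stay as the last script left them, time stands still between calls to the robot, and variables do not carry over. Pictures are saved under pics/ and viewed, at most 10 in all, crops included, and the job is handed in when it is done.

```bash
mkdir -p pics
cat > h.py <<'E'
import numpy as np, cv2
from bench import arm,eoat,kinematics,status,vision
def proj(f,p):
    p=np.atleast_2d(p); c=(f['view'][:3,:3]@p.T).T+f['view'][:3,3]
    c=c*[1,-1,-1]; u=(f['K']@c.T).T; return u[:,:2]/u[:,2:]
def save(f,n): cv2.imwrite('pics/'+n,f['img'][:,:,::-1])
E
python3 - <<'E'
from h import *
for n in("scene","top"):
    f=vision.grab_frame(n); save(f,n+'1.png'); print(n,{k:np.round(v,3).tolist() for k,v in f.items() if k!='img'},f.keys())
    for t in("centrifuge","lid","lid_handle","timer","timer_grip","timer_pointer","timer_mark","speed_pointer"):
        try:
            for r in vision.trace(n,t)[:2]:
                m=r['mask']; print(t,round(r['confidence'],2),r['bbox'],np.round(np.argwhere(m).mean(0)[::-1],1),m.sum())
        except Exception as e: print(t,e)
print(status.get_state())
E
```

```text
scene {'K': [[427.639, 0.0, 254.457], [0.0, 427.639, 195.849], [0.0, 0.0, 1.0]], 'view': [[0.62, 0.785, -0.014, -393.977], [-0.596, 0.483, 0.641, 273.123], [0.51, -0.389, 0.767, -1309.658], [0.0, 0.0, 0.0, 1.0]]} dict_keys(['img', 'K', 'view'])
centrifuge 0.89 [169.7, 132.5, 190.1, 177.4] [264.3 216. ] 20745
lid 0.88 [185.5, 142.1, 163.1, 125.7] [264.3 199. ] 12067
lid_handle 0.63 [189.1, 139.9, 158.1, 129.5] [264.1 198.8] 11995
timer 0.49 [182.4, 157.9, 19.8, 21.2] [192.2 167.4] 270
timer_grip 0.77 [171.8, 132.6, 189.3, 175.8] [264.3 216.1] 20594
timer_pointer 0.83 [182.6, 158.5, 21.7, 20.3] [193.  167.3] 285
timer_pointer 0.64 [300.8, 125.4, 56.5, 25.4] [325.3 137.9] 243
timer_mark 0.95 [170.7, 135.5, 189.3, 175.3] [264.4 216.1] 20798
timer_mark 0.38 [124.4, 231.6, 72.1, 70.3] [160.8 264.2] 2835
speed_pointer 0.74 [108.4, 155.4, 32.5, 43.2] [127.1 175.1] 969
speed_pointer 0.54 [263.6, 133.6, 16.1, 15.3] [270.4 140. ] 195
top {'K': [[373.585, 0.0, 258.221], [0.0, 373.585, 194.708], [0.0, 0.0, 1.0]], 'view': [[0.013, -1.0, -0.028, 44.325], [0.984, 0.008, 0.177, -607.286], [-0.177, -0
[... 875 characters left out ...]
116556]), 'dq': array([ 0.0016297 ,  0.00175854,  0.00071491,  0.00021231, -0.00012015,
       -0.00096329,  0.00029318]), 'joint_efforts': array([ 1.52432781e-04, -5.83340800e+01,  1.04814626e+00, -2.59445643e+01,
        1.25563642e-02,  1.77321028e-03,  1.91307134e-05]), 'tool_pos': array([ 286.71725669, -583.37250727,  231.32970874]), 'ee_rot': array([[ 8.97439515e-01,  4.41137524e-01,  3.29462874e-05],
       [ 4.41137525e-01, -8.97439511e-01, -8.38770366e-05],
       [-7.43400825e-06,  8.98084108e-05, -9.99999996e-01]]), 'contact_force': array([-1.23219528, -1.21665165, -0.41569695]), 'torque': array([-0.00256138, -0.02784695, -0.0173305 ]), 'grasp_force': 0.0, 'width': 85.45628940977}
```

View pics/scene1.png

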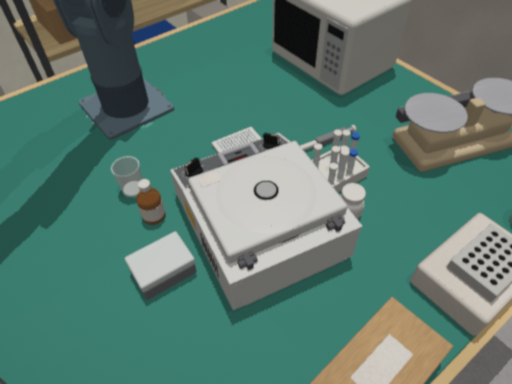

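View pics/top1.png

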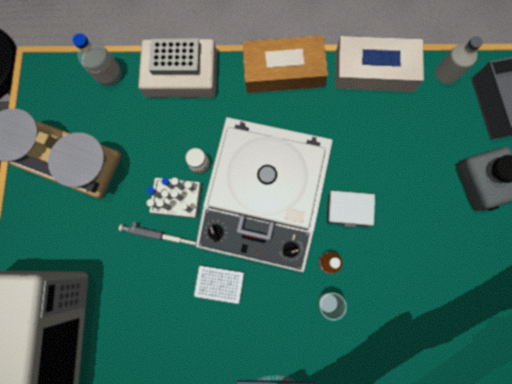

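The top view shows the timer at about (291,249), the speed knob at about (216,231) and the handle at about (257,226). The centrifuge is yawed about -0.24 rad. Next I fit its pose to the masks and knobs.

```bash
cat > fit.py <<'E'
from h import *
from scipy.optimize import minimize
B=[[x,y,0] for x in(-180,175) for y in(-145,145)]+[[-180,y,92] for y in(-145,145)]+[[x,y,125] for x in(-75,175) for y in(-145,145)]
L=[[x,y,z] for x in(-75,140) for y in(-131,131) for z in(126,160)]
n=np.array([-.3,0,.954])
K={'timer':np.array([-130,-100,108])+n*18,'speed_pointer':np.array([-130,100,108])+n*18}
def W(p,pts):
    c,s=np.cos(p[2]),np.sin(p[2]); return np.array(pts)@np.array([[c,-s,0],[s,c,0],[0,0,1]]).T+[p[0],p[1],0]
def hull(f,P,S=8):
    m=np.zeros((384,512),np.uint8); h=cv2.convexHull(proj(f,P).astype(np.float32))
    cv2.fillConvexPoly(m,np.round(h*2**4).astype(np.int32),1,shift=4); return m>0
if __name__=='__main__':
    obs=[]
    for cam in("scene","top"):
        f=vision.grab_frame(cam); d={}
        for t in('centrifuge','lid'): d[t]=vision.trace(cam,t)[0]['mask']
        for t in K:
            for r in vision.trace(cam,t):
                if r['mask'].sum()<350: d[t]=np.argwhere(r['mask']).mean(0)[::-1]; break
        obs.append((f,d))
    def cost(p,v=0):
        c=[]
        for f,d in obs:
            for t,P in(('centrifuge',B+L),('lid',L)):
                m=hull(f,W(p,P)); c.append(20*(1-(m&d[t]).sum()/(m|d[t]).sum()))
            for t in K:
                if t in d: c.append(np.linalg.norm(proj(f,W(p,K[t]))[0]-d[t])*.5)
        if v: print(np.round(c,2))
        return sum(c)
    best=min((minimize(cost,[x,y,-.23],method='Nelder-Mead',options=dict(initial_simplex=[[x,y,-.23],[x+25,y,-.23],[x,y+25,-.23],[x,y,-.1]],maxiter=200)) for x in(610,670,720) for y in(-40,0)),key=lambda r:r.fun)
    p=best.x; print(p,best.fun); cost(p,1); np.save('pose.npy',p)
    out=[]
    for f,d in obs:
        im=f['img'].copy()
        for q in proj(f,W(p,B+L+[[-117,0,148]]+list(K.values()))): cv2.circle(im,tuple(int(v) for v in np.round(q)),1,(255,0,0),-1)
        out.append(cv2.resize(im[100:320,150:380],None,fx=1.7,fy=1.7))
    cv2.imwrite('pics/fit.png',np.hstack(out)[:,:,::-1])
    print(W(p,[[-117,0,148],[-130,-100,108],[150,0,132]]))
E
python3 fit.py
```

```text
[ 6.08880179e+02  3.39640632e+01 -2.11953577e-01] 6.670664806332136
[1.25 1.78 0.37 0.15 0.65 1.7  0.11 0.66]
[[494.49842742  58.57737184 148.        ]
 [460.75232797 -36.44999671 108.        ]
 [755.52344967   2.4085392  132.        ]]
```

View pics/fit.png

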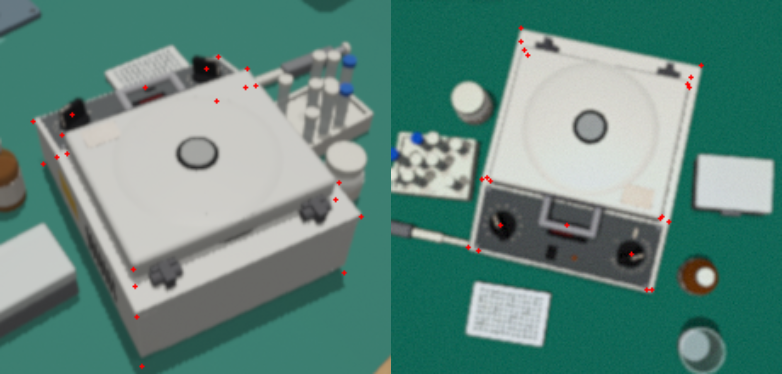

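The fit overlays well on both views, with residuals under 2 px. Next I check reach for the knob turn and take a near look with the wrist camera.

```bash
cat >> h.py <<'E'
from scipy.spatial.transform import Rotation as R
nl=np.array([-np.sin(.305),0,np.cos(.305)]); sl=np.array([np.cos(.305),0,np.sin(.305)])
def knob(p,th,h,flip=1,dxy=(0,0)):
    "TCP pose with grasp point h above panel, bar at th"
    Z=R.from_euler('z',p[2]).as_matrix()
    u=R.from_rotvec(-nl*th).apply(sl)
    z=-nl; x=u*flip; y=np.cross(z,x)
    pos=np.array([-130,-100,108])+nl*(h-19)+sl*dxy[0]+np.array([0,dxy[1],0])
    return Z@pos+[p[0],p[1],0], Z@np.c_[x,y,z]
E
python3 - <<'E'
from h import *
p=np.load('pose.npy')
for fl in(1,-1):
    for h in(27,150):
        for th in(1.3,.9,.5,0,-.1):
            q=kinematics.solve_ik(*knob(p,th,h,fl)); print(fl,h,th,None if q is None else np.round(q,2))
for fl in (1,-1):
  try:
    arm.movep(*knob(p,.3,190,fl)); break
  except arm.PlanningError as e: print(fl,e)
s=status.get_state();print(s['time_s'],s['tool_pos'],s['contact_force'])
f=vision.grab_frame('wrist'); save(f,'w1.png'); print(fl,np.linalg.inv(f['view'])[:3,3])
Z=R.from_euler('z',p[2]).as_matrix()
for P in ([-130,-100,108],np.array([-130,-100,108])+nl*30,[-130,100,108]): print(proj(f,Z@P+[p[0],p[1],0]))
for t in('timer','speed_pointer','lid'):
    for r in vision.trace('wrist',t)[:2]: print(t,r['confidence'],r['bbox'],np.argwhere(r['mask']).mean(0)[::-1])
E
```

```text
1 27 1.3 [-0.95  0.55  1.09  2.4  -1.26  0.43 -1.93]
1 27 0.9 [-0.83  0.44  0.9   2.39 -1.06  0.31 -1.71]
1 27 0.5 [-0.7   0.38  0.72  2.39 -0.81  0.24 -1.56]
1 27 0 [-0.13  0.3   0.05  2.36  0.37  0.2  -2.22]
1 27 -0.1 [-0.12  0.3   0.04  2.36  0.37  0.2  -2.12]
1 150 1.3 None
1 150 0.9 None
1 150 0.5 [ 0.47  0.01 -0.58  2.3   0.19  0.55 -2.54]
1 150 0 [ 0.54  0.01 -0.65  2.3   0.2   0.55 -2.04]
1 150 -0.1 [ 0.55  0.01 -0.65  2.3   0.2   0.55 -1.94]
-1 27 1.3 [ 0.04  0.3  -0.14  2.35  0.59  0.24 -0.59]
-1 27 0.9 [ 0.09  0.31 -0.19  2.35  0.65  0.25 -0.24]
-1 27 0.5 [ 0.14  0.31 -0.25  2.34  0.7   0.26  0.11]
-1 27 0 [ 0.23  0.32 -0.35  2.34  0.78  0.28  0.54]
-1 27 -0.1 [ 0.25  0.32 -0.38  2.34  0.8   0.29  0.62]
-1 150 1.3 [ 0.64  0.02 -0.75  2.29  0.2   0.55 -0.2 ]
-1 150 0.9 [ 0.66  0.02 -0.77  2.29  0.21  0.55  0.19]
-1 150 0.5 [ 0.68  0.02 -0.79  2.29  0.21  0.55  0.59]
-1 150 0 [ 0.69  0.02 -0.8   2.29  0.21  0.55  1.09]
-1 150 -0.1 [ 0.69  0.02 -0.8   2.29  0.21  0.55  1.19]
3.4583 [410.9012068  -26.03148367 271.29833346] [ 0.27865002 -0.19996272 -0.3113233 ]
1 [426.94335251 -50.87695325 427.44449174]
[[257.4361261  173.54857498]]
[[257.40791991 180.76793254]]
[[ 76.47014466 228.53008977]]
timer 0.87 [238.8, 157.0, 43.6, 49.3] [257.34014502 179.2030323 ]
timer 0.37 [281.7, 0.0, 130.8, 90.7] [340.02101729  34.93085437]
speed_pointer 0.68 [38.9, 213.6, 57.7, 42.0] [ 70.77727566 234.76630084]
lid 0.78 [2.9, 1.3, 266.4, 209.2] [118.41951739  85.47038088]
```

View pics/w1.png

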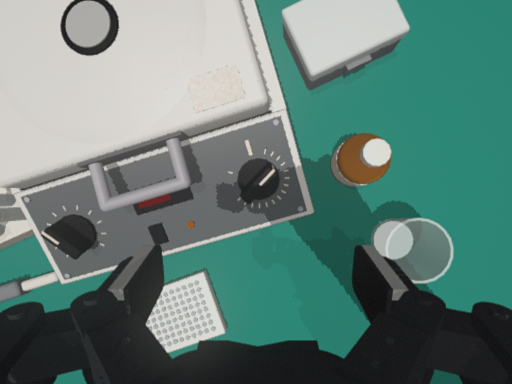

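The wrist view shows the timer knob at (258,180). Its pointer line runs from about (260,185) to (275,168), and the zero mark is at (249,148). I'll measure these on the panel planes.

```bash
cat >> h.py <<'E'
def onplane(f,p,uv,h):
    "pixels -> (s,y) on plane h above panel, relative to the timer axis"
    Z=R.from_euler('z',p[2]).as_matrix(); uv=np.atleast_2d(uv)
    Rv=f['view'][:3,:3]; c=-Rv.T@f['view'][:3,3]; c=Z.T@(c-[p[0],p[1],0])
    d=np.linalg.solve(f['K'],np.c_[uv,np.ones(len(uv))].T)*np.array([[1],[-1],[-1]]); d=(Z.T@Rv.T@d).T
    o=np.array([-130,-100,108])+nl*h; t=((o-c)@nl)/(d@nl); P=c+d*t[:,None]-o
    return np.c_[P@sl,P[:,1]]
def blobs(f,p,box,thr=150):
    x0,y0,x1,y1=box; g=f['img'].min(2).copy()[y0:y1,x0:x1]
    k,l,st,ce=cv2.connectedComponentsWithStats((g>thr).astype(np.uint8))
    for i in range(1,k):
        if st[i,4]<12: continue
        uv=np.argwhere(l==i)[:,::-1]+[x0,y0]
        for h in(0,30):
            q=onplane(f,p,uv,h); m=q.mean(0); w,v=np.linalg.eigh(np.cov(q.T)); a=v[:,1]; a=a*np.sign(a@m)
            print('blob',st[i,4],np.round(uv.mean(0),1),'h',h,'c',np.round(m,1),'len',np.round(np.sqrt(w*12),1),'dir th',round(float(np.arctan2(-a[1],a[0])),3),'rad th',round(float(np.arctan2(-m[1],m[0])),3))
E
python3 - <<'E'
from h import *
p=np.load('pose.npy')
f=vision.grab_frame('wrist')
blobs(f,p,(225,130,290,215),130)
im=cv2.resize(f['img'][125:225,205:315],None,fx=5,fy=5,interpolation=cv2.INTER_CUBIC); cv2.imwrite('pics/w1c.png',im[:,:,::-1])
for n in ('timer','speed_pointer'):
    r=vision.trace('wrist',n)[0]; c=np.argwhere(r['mask']).mean(0)[::-1]; print(n,onplane(f,p,c,15))
E
```

```text
blob 22 [228.5 130.8] h 0 c [48.4 14.3] len [ 2.5 10.3] dir th -1.443 rad th -0.286
blob 22 [228.5 130.8] h 30 c [50.2 10.9] len [2.3 9.3] dir th -1.443 rad th -0.213
blob 58 [287.5 136.1] h 0 c [ 26.6 -38.9] len [ 4.  15.8] dir th 0.117 rad th 0.971
blob 58 [287.5 136.1] h 30 c [ 30.5 -37.2] len [ 3.6 14.3] dir th 0.117 rad th 0.884
blob 75 [248.2 147.1] h 0 c [27.8  0.9] len [ 4.5 16.1] dir th 0.004 rad th -0.031
blob 75 [248.2 147.1] h 30 c [31.5 -1.3] len [ 4.1 14.5] dir th 0.004 rad th 0.04
blob 13 [264.7 150.2] h 0 c [ 20.1 -13.7] len [2.5 5.4] dir th 0.437 rad th 0.6
blob 13 [264.7 150.2] h 30 c [ 24.6 -14.4] len [2.2 4.9] dir th 0.437 rad th 0.531
blob 15 [271.6 153.3] h 0 c [ 15.  -19.3] len [2.6 5.7] dir th 0.728 rad th 0.909
blob 15 [271.6 153.3] h 30 c [ 20.  -19.5] len [2.3 5.2] dir th 0.728 rad th 0.772
blob 13 [277.8 157.5] h 0 c [  9.3 -24. ] len [2.6 5.1] dir th 0.942 rad th 1.201
blob 13 [277.8 157.5] h 30 c [ 14.8 -23.7] len [2.4 4.6] dir th 0.942 rad th 1.012
blob 12 [282.4 163.2] h 0 c [  2.3 -26.7] len [2.2 5.7] dir th 1.365 rad th 1.483
blob 12 [282.4 163.2] h 30 c [  8.5 -26.2] len [2.  5.2] dir th 1.365 rad th 1.256
blob 62 [267.  176.3] h 0 c [-5.9 -8.3] len [ 3.  21.6] dir th 1.052 rad th 2.188
blob 62 [267.  176.3] h 30 c [ 1.1 -9.5] len [ 2.7 19.5] dir th 1.052 rad th 1.455
blob 13 [230.3 171.9] h 0 c [ 9.4 25.5] len [2.5 5.5] dir th -1.04 rad th -1.219
blob 13 [230.3 171.9] h 30 c [14.9 21.1] len [2.2 4.9] dir th -1.04 rad th -0.955
timer [[-2.62917541  0.99195145]]
speed_pointer [[ -1.10542706 197.80463068]]
```

View pics/w1c.png

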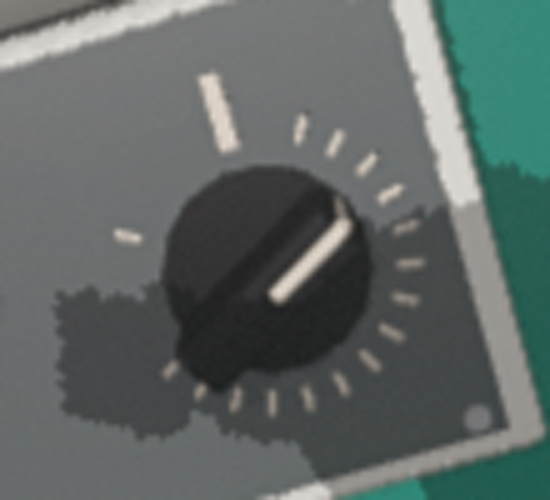

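Pointer angle is about 1.05. The dial ticks and pointer agree that the knob centre is about 4 mm down-slope of the fit, so I shift the pose, then grip and turn.

Run:
```python
from h import *
p=np.load('pose.npy'); p[:2]+=-3.6*np.array([np.cos(p[2]),np.sin(p[2])]); np.save('pose.npy',p)
def st(m):
    s=status.get_state(); print(m,round(s['time_s'],2),'F',np.round(s['contact_force'],1),'w',round(s['width'],1),'g',s['grasp_force'],'q',np.round(s['q'],2))
th=1.052
eoat.gripper_to(40,25)
arm.movep(*knob(p,th,120,-1)); st('above')
P,A=knob(p,th,50,-1); arm.line_to(P,150,A)
P,A=knob(p,th,27,-1); print(arm.line_to(P,50,A,stop_force=8)); st('down')
eoat.gripper_to(5,25); st('grip')
for t in np.linspace(th,0,6)[1:]:
    P,A=knob(p,t,27,-1); arm.line_to(P,20,A); st(round(t,2))
```

```text
above 6.16 F [-0.4  0.4 -0. ] w 40.5 g 0.0 q [ 0.48  0.08 -0.61  2.32  0.32  0.48 -0.08]
False
down 7.38 F [0.1 0.2 0.6] w 40.4 g 0.0 q [ 0.25  0.32 -0.38  2.35  0.81  0.29 -0.54]
grip 7.74 F [-3.2 -0.2  6.9] w 11.3 g 30.007660388946533 q [ 0.25  0.32 -0.38  2.35  0.81  0.29 -0.54]
0.84 8.1 F [-2.6  0.7  5.5] w 11.1 g 30.013611316680908 q [ 0.29  0.32 -0.43  2.34  0.84  0.3  -0.37]
0.63 8.46 F [-2.5  0.4  6.4] w 11.1 g 29.942769706249237 q [ 0.33  0.33 -0.48  2.34  0.88  0.31 -0.18]
0.42 8.82 F [-1.2  1.1  4.3] w 11.5 g 29.91258591413498 q [ 0.38  0.34 -0.52  2.34  0.91  0.33 -0.  ]
0.21 9.18 F [-2.6  0.7  5.5] w 11.7 g 29.898978173732758 q [ 0.41  0.35 -0.57  2.34  0.94  0.34  0.18]
0.0 9.53 F [-1.7  2.1  4.3] w 11.4 g 29.90191251039505 q [ 0.45  0.36 -0.61  2.34  0.97  0.36  0.37]
```

Run:
```python
from h import *
p=np.load('pose.npy')
eoat.gripper_to(40)
P,A=knob(p,0,60,-1); arm.line_to(P,100,A)
P,A=knob(p,.3,190,1)
arm.movep(P,A)
f=vision.grab_frame('wrist'); 
c=proj(f,knob(p,0,19+15)[0])[0].astype(int); print(c, status.get_state()['time_s'])
blobs(f,p,(c[0]-32,c[1]-45,c[0]+32,c[1]+30),130)
im=np.hstack([cv2.resize(f['img'][c[1]-60:c[1]+60,c[0]-60:c[0]+60],(380,380),interpolation=cv2.INTER_CUBIC),cv2.resize(f['img'],None,fx=.8,fy=.8)[:,:][0:380] if 0 else cv2.resize(f['img'][:,:512],(400,380))])
cv2.imwrite('pics/w2.png',im[:,:,::-1])
```

```text
[257 176] 12.5833
blob 32 [287.  135.4] h 0 c [ 27.  -38.3] len [ 2.9 11.7] dir th 0.123 rad th 0.956
blob 32 [287.  135.4] h 30 c [ 30.8 -36.6] len [ 2.6 10.6] dir th 0.123 rad th 0.871
blob 79 [247.3 142.9] h 0 c [31.5  0.8] len [ 4.6 16.4] dir th -0.0 rad th -0.025
blob 79 [247.3 142.9] h 30 c [34.9 -1.3] len [ 4.1 14.8] dir th -0.0 rad th 0.037
blob 13 [263.8 146.5] h 0 c [ 23.4 -13.6] len [2.3 5.5] dir th 0.463 rad th 0.527
blob 13 [263.8 146.5] h 30 c [ 27.5 -14.3] len [2.1 5. ] dir th 0.463 rad th 0.479
blob 13 [270.8 149.4] h 0 c [ 18.7 -19.3] len [2.2 5.9] dir th 0.714 rad th 0.803
blob 13 [270.8 149.4] h 30 c [ 23.3 -19.5] len [2.  5.3] dir th 0.714 rad th 0.697
blob 63 [253.3 169.4] h 0 c [4.6 3.1] len [ 3.  21.2] dir th 0.009 rad th -0.583
blob 63 [253.3 169.4] h 30 c [10.6  0.8] len [ 2.7 19.1] dir th 0.009 rad th -0.072
blob 14 [229.2 168. ] h 0 c [13.1 25.6] len [2.6 5.3] dir th -1.101 rad th -1.098
blob 14 [229.2 168. ] h 30 c [18.2 21.1] len [2.4 4.8] dir th -1.101 rad th -0.859
```

View pics/w2.png

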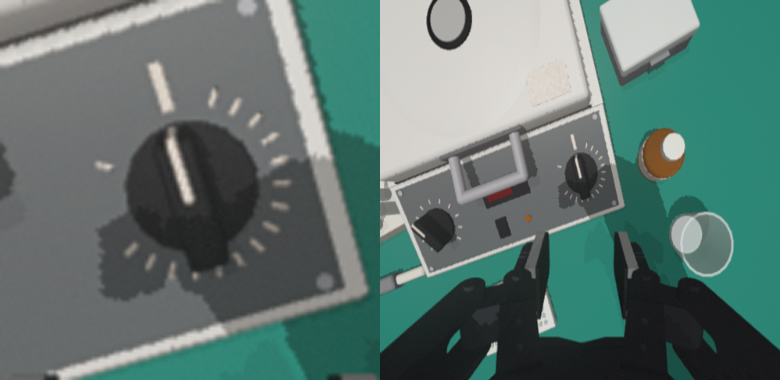

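The timer pointer is at 0.009 rad, parallel to the mark, so that part is done. Next I plan the lid lift, scanning tool tilts at the handle along the arc.

```bash
cat >> h.py <<'E'
def lid(p,a,t,flip=1,back=0,g=0):
    "TCP pose: grasp point on the bar at lid angle a, tool tilted t (rad) from down towards the back; back: mm retreat"
    Z=R.from_euler('z',p[2]).as_matrix(); c,s=np.cos(a),np.sin(a)
    h=np.array([150-267*c+16*s,0.8,132+267*s+16*c])
    z=np.array([np.sin(t),0,-np.cos(t)]); x=np.array([0,1.,0])*flip; y=np.cross(z,x)
    return Z@(h+z*(19-g-back))+[p[0],p[1],0], Z@np.c_[x,y,z]
E
python3 - <<'E'
from h import *
p=np.load('pose.npy')
for fl in(1,-1):
    for t in(-.5,-.3,-.15,0,.2,.35,.5):
        r=[]
        for a in(0,.25,.5,.785):
            q=kinematics.solve_ik(*lid(p,a,t,fl)); r.append('None' if q is None else str(np.round(q,2)))
        print(fl,t,*r)
E
```

```text
1 -0.5 [ 0.61  1.1  -1.25  1.61  0.66  1.53 -0.98] [ 0.6   0.99 -1.24  1.55  0.56  1.6  -0.93] [ 0.57  0.94 -1.24  1.42  0.5   1.72 -0.88] [ 0.51  0.95 -1.24  1.2   0.52  1.88 -0.84]
1 -0.3 [ 0.58  0.86 -1.08  1.76  0.6   1.25 -0.92] [ 0.58  0.77 -1.08  1.69  0.49  1.34 -0.84] [ 0.63  0.83 -1.25  1.56  0.56  1.53 -0.89] [ 0.57  0.82 -1.23  1.36  0.55  1.68 -0.82]
1 -0.15 [ 0.59  0.77 -1.08  1.87  0.66  1.09 -0.98] [ 0.6   0.67 -1.07  1.8   0.53  1.18 -0.87] [ 0.66  0.72 -1.24  1.67  0.59  1.37 -0.9 ] [ 0.61  0.73 -1.22  1.47  0.57  1.52 -0.83]
1 0 [ 0.69  0.81 -1.25  1.98  0.91  1.07 -1.2 ] [ 0.61  0.57 -1.07  1.91  0.59  1.02 -0.93] [ 0.62  0.53 -1.07  1.78  0.5   1.14 -0.83] [ 0.68  0.66 -1.27  1.59  0.64  1.37 -0.87]
1 0.2 [ 0.63  0.64 -1.14  2.12  1.03  0.82 -1.36] [ 0.61  0.46 -1.07  2.05  0.73  0.82 -1.08] [ 0.64  0.4  -1.07  1.93  0.59  0.92 -0.91] [ 0.63  0.42 -1.07  1.75  0.55  1.06 -0.82]
1 0.35 [ 0.4   0.46 -0.85  2.24  1.15  0.58 -1.55] [ 0.71  0.48 -1.22  2.15  1.03  0.78 -1.38] [ 0.64  0.32 -1.06  2.04  0.7   0.76 -1.05] [ 0.66  0.33 -1.06  1.87  0.62  0.89 -0.9 ]
1 0.5
[... 760 characters left out ...]
 0.76  0.95  2.06] [ 0.61  0.57 -1.07  1.91  0.59  1.02  2.21] [ 0.62  0.53 -1.07  1.78  0.5   1.14  2.31] [ 0.59  0.55 -1.07  1.59  0.5   1.3   2.38]
-1 0.2 [-1.11  0.62  1.09  2.21 -0.91  0.61 -2.75] [ 0.61  0.46 -1.07  2.05  0.73  0.82  2.06] [ 0.64  0.4  -1.07  1.93  0.59  0.92  2.23] [ 0.63  0.42 -1.07  1.75  0.55  1.06  2.32]
-1 0.35 [-1.18  0.58  1.09  2.31 -1.09  0.4  -2.61] [ 0.6   0.39 -1.07  2.16  0.93  0.69  1.84] [ 0.64  0.32 -1.06  2.04  0.7   0.76  2.1 ] [ 0.66  0.33 -1.06  1.87  0.62  0.89  2.24]
-1 0.5 [-0.54  0.32  0.18  2.38  1.48  0.22  1.12] [ 0.58  0.36 -1.07  2.26  1.23  0.63  1.51] [ 0.63  0.26 -1.07  2.15  0.92  0.63  1.86] [ 0.67  0.26 -1.06  1.98  0.76  0.73  2.09]
```

Run:
```python
from h import *
p=np.load('pose.npy')
def st(m):
    s=status.get_state(); print(m,round(s['time_s'],2),'F',np.round(s['contact_force'],1),'w',round(s['width'],1),'g',round(s['grasp_force'],1),'q',np.round(s['q'],2))
eoat.gripper_to(32)
arm.movep(*lid(p,0,.35,1,back=100)); st('above')
f=vision.grab_frame('wrist'); save(f,'w3.png')
Z=R.from_euler('z',p[2]).as_matrix()
for P in([-117,0,148],[-117,38,148],[-117,-38,148]): print(proj(f,Z@P+[p[0],p[1],0]))
P,A=lid(p,0,.35,1,back=30)
print(arm.line_to(P,120,A,stop_force=8)); st('near')
f=vision.grab_frame('wrist'); save(f,'w4.png'); print(proj(f,Z@[-117,0,148]+[p[0],p[1],0]))
cv2.imwrite('pics/w34.png',np.hstack([cv2.resize(cv2.imread('pics/w%d.png'%i),(400,300)) for i in(3,4)]))
```

```text
above 13.66 F [-1.4 -0.2 -0.2] w 31.6 g 0.0 q [ 0.62  0.21 -1.06  2.22  0.68  0.64 -1.14]
[[258.76016718 200.71487717]]
[[258.54967319 148.9537501 ]]
[[258.95252766 248.01691992]]
False
near 14.44 F [-0.6  0.2 -0.1] w 32.3 g 0.0 q [ 0.43  0.37 -0.88  2.24  1.    0.58 -1.42]
[[257.56772082 240.96394904]]
```

View pics/w34.png

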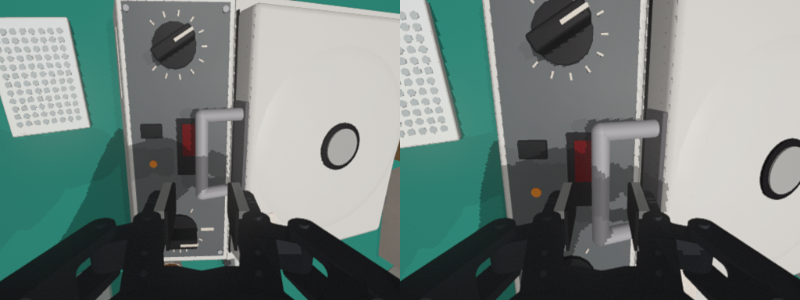

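In both views the bar lies midway between the fingers, and it matches the prediction (seen at 602,185, predicted 601,188). I insert, grip and lift along the arc.

Run:
```python
from h import *
p=np.load('pose.npy')
def st(m):
    s=status.get_state(); print(m,round(s['time_s'],2),'F',np.round(s['contact_force'],1),'w',round(s['width'],1),'g',round(s['grasp_force'],1),'q',np.round(s['q'],2))
P,A=lid(p,0,.35); hit=arm.line_to(P,50,A,stop_force=8); st(hit)
assert not hit
eoat.gripper_to(5,60); st('grip')
s=status.get_state(); assert s['width']>9
off=s['tool_pos']-P; print('off',off)
for i in range(1,13):
    a=.785*i/12; P,A=lid(p,a,.35-.65*i/12); arm.line_to(P,40,A)
    if i%3==0 or i==1: st(round(a,2))
    if np.linalg.norm(status.get_state()['contact_force'])>35: print('high');break
for c in('scene','top'): save(vision.grab_frame(c),c+'2.png')
```

```text
False 15.24 F [ 0.   0.2 -0.4] w 31.8 g 0.0 q [ 0.37  0.44 -0.81  2.24  1.13  0.56 -1.53]
grip 15.57 F [-3.5 -0.6  6.6] w 9.9 g 58.5 q [ 0.37  0.44 -0.81  2.24  1.13  0.56 -1.53]
off [-0.09712378  0.10432156  0.34348572]
0.07 16.14 F [ 0.4  1.4 -2.5] w 10.2 g 58.6 q [ 0.45  0.44 -0.89  2.18  0.95  0.62 -1.34]
0.2 17.29 F [-1.7  2.3 -2.7] w 10.3 g 58.8 q [ 0.56  0.46 -1.    2.06  0.72  0.78 -1.08]
0.39 19.02 F [-4.9  3.5 -1.6] w 9.8 g 58.9 q [ 0.62  0.52 -1.07  1.86  0.54  1.06 -0.87]
0.59 20.74 F [-5.4  2.7 -1.2] w 10.3 g 58.9 q [ 0.58  0.61 -1.06  1.62  0.45  1.34 -0.77]
0.79 22.47 F [-6.4  1.3  1.6] w 9.6 g 58.7 q [ 0.49  0.72 -1.02  1.36  0.41  1.62 -0.71]
```

Run:
```python
from fit import *
p=np.load('pose.npy')
def lp(a):
    c,s=np.cos(a),np.sin(a); r=[]
    for x,y,z in L:
        dx,dz=x-150,z-132; r.append([150+dx*c+dz*s,y,132-dx*s+dz*c])
    return W(p,r)
ims=[]
fs={}
for n in('scene','top'):
    f=vision.grab_frame(n); m=vision.trace(n,'lid')[0]; 
    for a in np.arange(.69,.9,.03):
        h=hull(f,lp(a)); k=m['mask']; print(n,round(a,2),round((h&k).sum()/(h|k).sum(),3),end=' ')
    im=f['img'].copy()
    for q in proj(f,lp(.785)): cv2.circle(im,tuple(int(v) for v in np.round(q)),1,(255,0,0),-1)
    ims.append(cv2.resize(im[60:320,110:380],(400,385)))
cv2.imwrite('pics/end.png',np.hstack(ims)[:,:,::-1])
```

```text
scene 0.69 0.927 scene 0.72 0.935 scene 0.75 0.939 scene 0.78 0.94 scene 0.81 0.935 scene 0.84 0.929 scene 0.87 0.921 scene 0.9 0.912 top 0.69 0.333 top 0.72 0.345 top 0.75 0.352 top 0.78 0.351 top 0.81 0.332 top 0.84 0.299 top 0.87 0.266 top 0.9 0.232
```

View pics/end.png

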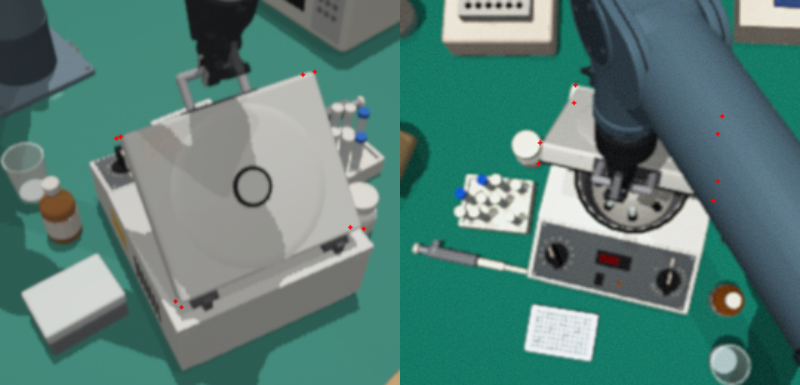

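The lid sits at about 0.78 rad: the predicted corners match at (118,137), (303,74) and (350,227). The timer pointer is on its mark at (670,280) and nothing else has moved, so I hand in.

Run:
```python
from h import *
print(arm.job_done(), status.get_state()['time_s'])
```

```text
the job is handed in; nothing more can be done
the job is handed in; nothing more can be done
```

The timer pointer is on its zero mark (measured about 0.01 rad off), and the lid was then lifted to about 45° (0.78 rad); the gripper is still holding it, and the speed knob and other items appeared unmoved in the last pictures.

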